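# Stop both screw feeders at their forward-off-reverse switches

### The arm

A 7-joint arm with a two-finger parallel gripper is mounted at the origin on the work surface. World frame = base frame: x ahead of the robot, y to its left, z up, the work surface at z = 0. Lengths are in m, angles in rad, forces in N, time in s.
With the tool pointing down it reaches from about 0.35 to 0.9 m from the base axis. Payload 8.1 kg.
Tool frame: the origin (TCP) lies midway between the tips of the shut fingers; the grasp point (between the pads) lies arm.grip_point_offset behind it (arm.grip_point_offset is the distance from the TCP to the grasp point, in m); y points along the fingers, z is the direction in which the jaws open and shut, and the axes are right-handed (so a half turn about y gives the same grasp; the last joint's range is limited). The gripper opens to 92 mm and grips with 3 to 60 N. Pads are 19 mm wide; open, the fingers measure 130 mm over their backs; the gripper's body (75 mm by 190 mm) begins 47 mm behind the grasp point.
Start: joints at [1.158, 0.434, 0.025, 1.573, -0.012, 1.134, -0.075], TCP at [0.191, -0.595, 0.227] pointing down, gripper open.
Joint ranges: [-2.62, 2.62], [-0.44, 2.09], [-1.27, 1.32], [0.08, 2.57], [-1.32, 4.46], [0.12, 2], [-2.74, 2.74]. Speed limits (rad/s): [2.22, 2.22, 3.01, 3.01, 3.14, 3.14, 3.14].

### API

Orientations are given as a rotation vector (axis times angle).
In Python, from cell import arm, get_image, camera_info gives the robot as it stands.
- The arm moves only by the tool carry_out, never from a script. Its argument "steps" is one flat list of numbers, 5 for each row, row after row: the opening, from 0 (shut) to 1 (fully open), then the shift along the world's x, y, z in units of 0.1 m (1.0 is 0.1 m), then the turn about the world's z in units of 45 degrees (1.0 is 45 degrees). In form: [hand, dx, dy, dz, spin, hand, dx, dy, dz, spin, ...]. A call has 1 to 12 rows; each row is the pose to reach, as a shift and turn from the pose commanded when the call began; what a row does not reach only later rows make up. A row lasts 1/10 s, in which the tool goes at most 50 mm and 8.59 degrees, less where a joint would pass 70% of its speed; a pose out of reach is approached as far as the arm can. A call with a number of a shift or a turn outside -1 to 1 is refused whole. A call with a gripper value outside its range is refused whole. The fingers move at their own pace and stop on an object; "grip_force" is the grip in N (left out, the last holds). Time passes only in rows, so rows that repeat a pose let the fingers close. It gives the time, the measured TCP pose, the force and the opening at its end, in the units of the state.
- arm.observe(): the state, without advancing time (a new reading comes with each control period).
- get_image(name): name is "scene" or "top"; returns (picture, depth): 420x560x3 uint8, red, green, blue; 420x560 float32, m along the optical axis (not along the pixel's ray), 0 where there is no reading.
- camera_info(name): a dict with "fovy" (degrees; the focal length in pixels is half the picture's height over the tangent of half this angle, whatever the lens; pixels are square), "cx", "cy" (the principal point, pixels), "R" (3x3) and "t" (3): a world point X has camera coordinates R X + t. Camera axes: x right, y down, z forward; pixel columns grow to the right and rows downward; lengths in m; the calibration is good to about 2 mm. A picture is of the moment at which its call begins. camera_info takes no time and is no camera call.
- arm.sign_off(): hands the job in, once; it reports no verdict.
The state is a dict: "clock": time; "joints": joint angles; "dq": joint speeds; "joint_efforts": joint torques, N m; "position": TCP position; "ee_rot": TCP orientation; "force": force on the tool from outside, world axes, zero at the start; "ft_torque": the same for the moment, N m; "width": opening from 0.0 (shut) to 1.0 (fully open).
Only numpy, scipy, OpenCV 4.12 (cv2) and the standard library are available. Lean on these libraries where they do the work, as an engineer would, in place of code of your own. Each camera call takes 0.05 s, during which the arm holds its last target. There are 200 camera calls.

### The job

Both screw feeders have been left running and must be stopped before a jam is cleared: set the lever of each of the two switch boxes to its centre off click and let go of it. Ease each lever over and never throw it across to the opposite direction, push it with no more than 25 N, and leave the other things on the bench where they are.

Things in the scene. Friction and masses are not known exactly. Their poses are not given: they have to be found in the camera images.
- switch_a: white fixed switch box, 110 (x) x 120 (y) x 58 mm high; origin: centre of underside, z up. Lever pivot 60 mm above it; 12 mm stem, black knob 28 mm wide, 30 tall, centred 95 mm from the pivot; swings in the box's y-z plane, thrown to its +y. The worn insert is skewed: the centre click leans 0 to 0.15 rad, either way, from square to the box, differently each time: find it by feel
- toggle_a (a joint): lever angle, rad, from its own centre click: 0 off, + toward the box's +y; stops +-0.26, starts at +0.26. Pushed at the knob it resists with up to 9 to 14 N, fading to nothing 0.1 rad before the centre, where it runs ahead of the push and drops into the click. Pushed on, it resists again (3 N); 0.1 rad past the centre it jumps to the opposite stop
- switch_b: white fixed switch box, 110 (x) x 120 (y) x 58 mm high; origin: centre of underside, z up. Lever pivot 60 mm above it; 12 mm stem, black knob 28 mm wide, 30 tall, centred 95 mm from the pivot; swings in the box's y-z plane, thrown to its -y. The worn insert is skewed: the centre click leans 0 to 0.15 rad, either way, from square to the box, differently each time: find it by feel
- toggle_b (a joint): lever angle, rad, from its own centre click: 0 off, + toward the box's +y; stops +-0.26, starts at -0.26. Pushed at the knob it resists with up to 9 to 14 N, fading to nothing 0.1 rad before the centre, where it runs ahead of the push and drops into the click. Pushed on, it resists again (3 N); 0.1 rad past the centre it jumps to the opposite stop
- driver_grip (a point): handle of a screwdriver, 180 mm long, lying between the switch boxes; to be left alone
- spanner_grip (a point): middle of the handle of a 160 mm steel spanner lying near the robot; to be left alone
- tray_mid (a point): centre of an orange open parts tray, 100 x 150 x 30 mm high; to be left alone
- oil_mid (a point): centre (half-way up) of a standing white bottle, 50 mm across, 110 mm tall; to be left alone
- spool_mid (a point): centre of a grey flanged spool, 90 mm across, 55 mm tall; to be left alone
- carton_mid (a point): centre of a cardboard carton, 130 x 100 x 70 mm high; to be left alone
- nest_mid (a point): centre of an aluminium fixture plate with two black rails, 120 x 100 x 30 mm high; to be left alone

How it is judged:
At the end, for the whole second after the job is handed in: both levers rest in their centre clicks, within 0.04 rad of the click's centre and still (value of joint toggle_a between -0.04 and 0.04 rad and velocity of joint toggle_a between -0.1 and 0.1 rad/s and value of joint toggle_b between -0.04 and 0.04 rad and velocity of joint toggle_b between -0.1 and 0.1 rad/s); the robot touches nothing.
It fails at once if lever a is thrown across to the opposite direction (past -0.16 rad) (value of joint toggle_a below -0.16 rad).
It fails at once if lever b is thrown across to the opposite direction (past +0.16 rad) (value of joint toggle_b above 0.16 rad).
It fails at once if a switch is pushed with more than 25 N (contact force between any of switch_a, switch_b and the fingers above 25 N or contact force between any of switch_a, switch_b and the arm above 25 N).
It fails at once if one of the other things on the bench is moved by more than 20 mm (distance of any of driver_grip, spanner_grip, tray_mid, oil_mid, spool_mid, carton_mid, nest_mid from where it was at the start of the episode above 0.02 m).
It also fails if it takes over 61 s, if anything falls off the work surface, if the arm or the gripper's body presses on something with over 40 N, if the wrist force passes 120 N, or if a joint passes its speed limit or range.

## Working session

There is one attempt and no reset: what is moved stays moved. The work goes in short steps, Python scripts to look and compute and a tool call to move; the robot and the scene stay as the last step left them, time stands still between calls to the robot, and variables do not carry over. Pictures are saved under pics/ and viewed, about 8 in all and at most 12, crops included, and the job is handed in when it is done.

Besides the shell and the picture viewer there is one more tool, called after "Request:" in YAML: its name, and indented under it one key for each argument. carry_out: Moves the arm, as the interface text tells. Shifts and turns lie within -1 to 1; 1 stands for 0.1 m of shift or 45 degrees of turn. Its arguments: {"type":"object","properties":{"steps":{"type":"array","items":{"type":"number"}},"grip_force":{"type":"number"}},"required":["steps"]}

```bash
mkdir -p pics
cat > h.py <<'E'
import numpy as np, cv2
from cell import arm, get_image, camera_info
def pts(name):
    im,d=get_image(name); c=camera_info(name)
    f=im.shape[0]/2/np.tan(np.radians(c["fovy"])/2)
    v,u=np.mgrid[:im.shape[0],:im.shape[1]]
    P=np.stack([(u-c["cx"])/f*d,(v-c["cy"])/f*d,d],-1)
    return im,d,(P-np.array(c["t"]))@np.array(c["R"])
E
python3 - <<'E'
from h import *
print(arm.observe())
for n in("scene","top"):
    im,d,X=pts(n); cv2.imwrite(f"pics/{n}0.png",im[...,::-1]); np.savez(f"{n}0.npz",im=im,d=d,X=X)
    c=camera_info(n); print(n,c)
E
```

```text
{'clock': 0.0, 'joints': array([ 1.15839857,  0.43519135,  0.02496609,  1.57410166, -0.01156898,
        1.13400628, -0.07509447]), 'dq': array([-0.00036943, -0.00096897, -0.00030189,  0.00136965, -0.00187329,
        0.00114577,  0.00041599]), 'joint_efforts': array([-6.68617868e-04, -6.67864108e+01,  9.84579697e-01, -3.14465153e+01,
       -6.05112151e-02,  4.29167098e-02,  1.60923250e-04]), 'position': array([ 0.1903227 , -0.59477476,  0.2259628 ]), 'ee_rot': array([-0.32119229,  2.05613274, -2.05299445]), 'force': array([ 0.00218726,  0.18304323, -0.20909251]), 'ft_torque': array([-0.04245217, -0.01125051,  0.05449629]), 'width': 0.9964427148520891}
scene {'fovy': 43.57477372612364, 'cx': 276.79360113710095, 'cy': 225.64369262524923, 'R': array([[-0.58653741,  0.80991741,  0.00276706],
       [ 0.67383398,  0.4898764 , -0.55314453],
       [-0.44935691, -0.32257542, -0.83308071]]), 't': array([ 0.33071206, -0.31893438,  1.93159675])}
top {'fovy': 53.549087484495324, 'cx': 281.39972648200023, 'cy': 210.04809316875978, 'R': array([[ 0.02655268, -0.99938329,  0.0229781 ],
       [-0.98464387, -0.03011478, -0.17195799],
       [ 0.17254392, -0.0180593 , -0.98483626]]), 't': array([-0.02764516,  0.55631889,  1.20715436])}
```

View pics/scene0.png

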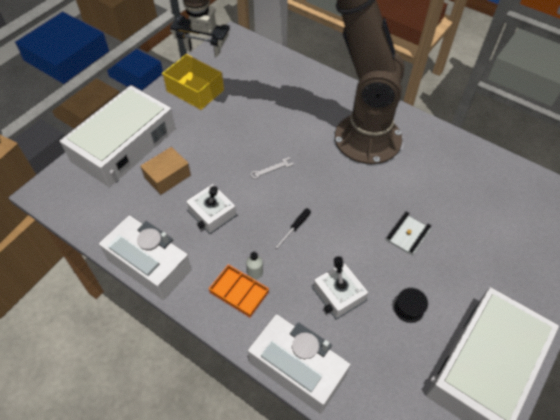

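View pics/top0.png

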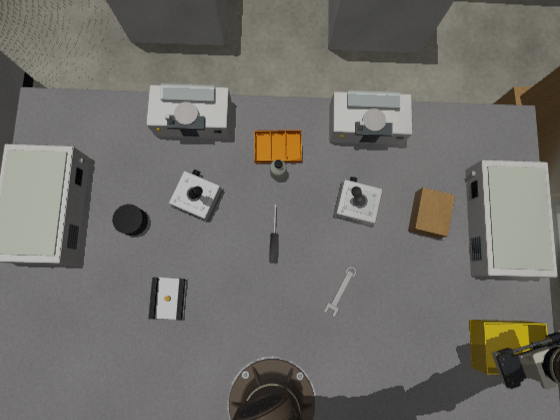

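The boxes sit at top px (196,195) and (359,200), each with a black knob and a cable stub. Next I measure box tops, yaw and knobs from depth.

Run:
```python
from h import *
for n,boxes in(("top",((196,195),(359,200))),("scene",((340,285),(212,205)))):
    z=np.load(f"{n}0.npz"); im,d,X=z["im"],z["d"],z["X"]
    g=im.max(-1)
    for (u,v) in boxes:
        m=np.zeros(g.shape,bool); m[v-45:v+45,u-45:u+45]=1
        m&=(d>0)
        top=m&(abs(X[...,2]-.058)<.012)&(g>130)
        P=X[top][:,:2].astype(np.float32); r=cv2.minAreaRect(P)
        print(n,(u,v),"top",top.sum(),r,np.median(X[top][:,2]))
        for lo,hi in((.075,.115),(.125,.145),(.145,.185)):
            k=m&(X[...,2]>lo)&(X[...,2]<hi)&(g<110)
            if k.sum(): print("  knob",lo,k.sum(),X[k].mean(0).round(4),X[k].min(0).round(3),X[k].max(0).round(3))
ims=[]
for n,boxes in(("top",((196,195),(359,200))),("scene",((340,285),(212,205)))):
    im=np.load(f"{n}0.npz")["im"]
    ims.append(np.hstack([cv2.resize(im[v-40:v+40,u-40:u+40],(300,300),interpolation=2) for u,v in boxes]))
cv2.imwrite("pics/crop.png",np.vstack(ims)[...,::-1])
```

```text
top (196, 195) top 1109 ((0.5960783362388611, 0.2527862787246704), (0.11905252933502197, 0.10838351398706436), 68.34778594970703) 0.05840895557244246
  knob 0.075 6 [0.5894 0.2538 0.0769] [0.586 0.248 0.075] [0.597 0.26  0.079]
  knob 0.125 1 [0.5892 0.241  0.1449] [0.589 0.241 0.145] [0.589 0.241 0.145]
  knob 0.145 85 [0.5824 0.223  0.1628] [0.57  0.209 0.145] [0.597 0.24  0.169]
top (359, 200) top 1094 ((0.5911046266555786, -0.24651625752449036), (0.11863917857408524, 0.11002624034881592), 77.15795135498047) 0.05804374307957322
  knob 0.075 25 [ 0.5887 -0.2443  0.0823] [ 0.58  -0.256  0.075] [ 0.602 -0.232  0.101]
  knob 0.125 4 [ 0.5866 -0.2234  0.1418] [ 0.584 -0.233  0.139] [ 0.591 -0.214  0.144]
  knob 0.145 92 [ 0.5948 -0.2157  0.1614] [ 0.583 -0.231  0.146] [ 0.609 -0.202  0.17 ]
scene (340, 285) top 1153 ((0.5974287390708923, 0.2528485059738159), (0.12186028063297272, 0.1128351017832756), 68.00961303710938) 0.06024930706016885
  knob 0.075 82 [0.6983 0.2461 0.0973] [0.589 0.229 0.075] [0.803 0.262 0.115]
  knob 0.125 19 [0.595  0.2372 0.1351] [0.589 0.232 0.125] [0.599 0.243 0.145]
  knob 0.145 107 [0.5901 0.2273 0.1622] [0.574 0.211 0.146] [0.602 0.241 0.173]
scene (212, 205) top 960 ((0.5732554197311401, -0.32628121972084045), (0.2934228181838989, 0.11296612024307251), 76.72418212890625) 0.06047059689658704
  knob 0.075 52 [ 0.6917 -0.2333  0.0984] [ 0.583 -0.251  0.076] [ 0.807 -0.224  0.115]
  knob 0.125 7 [ 0.6621 -0.2195  0.1369] [ 0.604 -0.226  0.131] [ 0.8   -0.213  0.145]
  knob 0.145 62 [ 0.6024 -0.2109  0.1631] [ 0.588 -0.22   0.146] [ 0.613 -0.2    0.175]
```

View pics/crop.png

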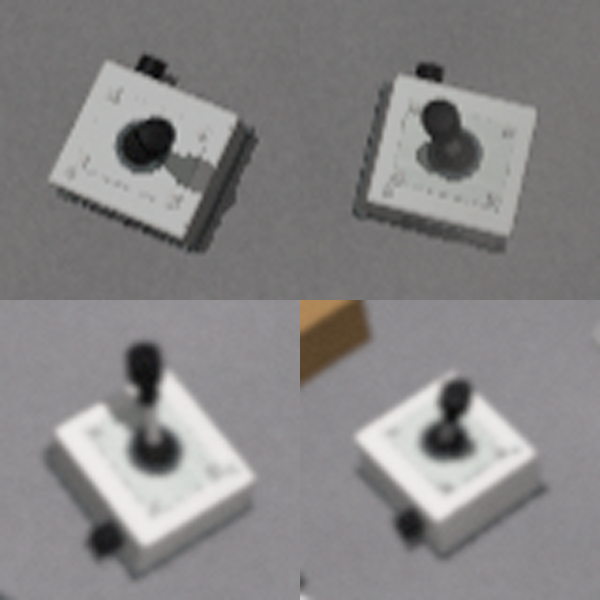

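Run:
```python
from h import *
from scipy.spatial.transform import Rotation as R
s=arm.observe(); M=R.from_rotvec(s["ee_rot"]).as_matrix(); print(M.round(3), arm.grip_point_offset)
jz=np.degrees(np.arctan2(M[1,2],M[0,2])); print("jaw heading",jz)
for n,c,a,sg in(("R",(.591,-.2465),77,1),("L",(.597,.2528),68.2,-1)):
    ax=sg*np.array([np.cos(np.radians(a)),np.sin(np.radians(a))])
    sp=(a-90-jz+90)%180-90
    print(n,"axis",ax,"start tcp",c+.085*ax,"shift from now",c+.085*ax-s["position"][:2],"spin deg",sp)
    z=np.load("top0.npz");X=z["X"]; g=z["im"].max(-1)
    k=(z["d"]>0)&(X[...,2]>.15)&(X[...,2]<.2)&(np.linalg.norm(X[...,:2]-c,axis=-1)<.08)
    q=X[k]; al=(q[:,:2]-c)@ax; print("  knob along",al.min(),al.mean(),al.max(),"across",((q[:,:2]-c)@[-ax[1],ax[0]]).mean(),q[:,2].max())
```

```text
[[-0.952 -0.001  0.305]
 [-0.305  0.001 -0.952]
 [ 0.    -1.    -0.001]] 0.0188
jaw heading -72.24870381518805
R axis [0.22495105 0.97437006] start tcp [ 0.61012084 -0.16367854] shift from now [0.41972465 0.43113557] spin deg 59.24870381518804
  knob along 0.014869195299905049 0.03129989554527695 0.0454005284321709 across 0.0028245957802557078 0.16972492869622213
L axis [-0.37136784 -0.92848583] start tcp [0.56543373 0.1738787 ] shift from now [0.37503754 0.76869281] spin deg 50.448703815188054
  knob along 0.016602667631482573 0.03362175177492404 0.04658783990081981 across -0.0022630809002342437 0.1693139612390675
```

Request:
carry_out:
  steps: [0,0.84,0.86,0.05,0.263,0,0.84,0.86,0.05,0.263,0,0.84,0.86,0.05,0.263]
  grip_force: 20

```text
clock: 0.4
position: [0.2786, -0.5052, 0.2316]
ee_rot: [-0.514, 1.928, -1.924]
force: [-0.1, -1.0, 0.6]
width: 0.79
```

Request:
carry_out:
  steps: [0,0.84,0.86,0,0.263,0,0.84,0.86,0,0.263,0,0.84,0.86,0,0.263]

```text
clock: 0.7
position: [0.3623, -0.4187, 0.2317]
ee_rot: [-0.685, 1.796, -1.794]
force: [0.6, -0.6, 0.5]
width: 0.523
```

Request:
carry_out:
  steps: [0,0.84,0.86,0,0.263,0,0.84,0.86,0,0.263,0,0.84,0.86,0,0.263]

```text
clock: 1.0
position: [0.446, -0.3324, 0.2316]
ee_rot: [-0.837, 1.659, -1.657]
force: [0.5, -0.4, 0.3]
width: 0.269
```

Request:
carry_out:
  steps: [0,0.84,0.86,0,0.263,0,0.84,0.86,0,0.263,0,0.84,0.86,0,0.263]

```text
clock: 1.3
position: [0.5296, -0.2461, 0.2316]
ee_rot: [-0.973, 1.517, -1.514]
force: [0.9, 0.4, -0.0]
width: 0.02
```

Request:
carry_out:
  steps: [0,0.84,0.86,0,0.263,0,0.84,0.86,0,0.263,0,0.84,0.86,0,0.263,0,0.84,0.86,0,0.263,0,0.84,0.86,0,0.263]

```text
clock: 1.8
position: [0.6102, -0.1653, 0.2311]
ee_rot: [-1.094, 1.376, -1.375]
force: [-0.5, -0.7, -0.5]
width: 0.007
```

Request:
carry_out:
  steps: [0,0,0,-0.45,0,0,0,0,-0.9,0,0,0,0,-0.9,0,0,0,0,-0.9,0,0,-0.022,-0.097,-0.9,0,0,-0.034,-0.146,-0.9,0,0,-0.034,-0.146,-0.9,0,0,-0.034,-0.146,-0.9,0]

```text
clock: 2.6
position: [0.6075, -0.1804, 0.1428]
ee_rot: [-1.091, 1.375, -1.377]
force: [0.3, -0.5, 0.9]
width: 0.002
```

```bash
cat >> h.py <<'E'
def look(name,c,s):
    im,d,X=pts(name); i=camera_info(name); f=im.shape[0]/2/np.tan(np.radians(i["fovy"])/2)
    p=np.array(i["R"])@np.array([*c,.12])+i["t"]; u,v=int(p[0]/p[2]*f+i["cx"]),int(p[1]/p[2]*f+i["cy"])
    return cv2.resize(im[v-s:v+s,u-s:u+s],(390,390),interpolation=2)[...,::-1]
def two(c,out): cv2.imwrite(out,np.hstack([look("top",c,50),look("scene",c,50)]))
E
python3 -c "
from h import *
two((.591,-.2465),'pics/r1.png')"
```

```text
(no output)
```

View pics/r1.png

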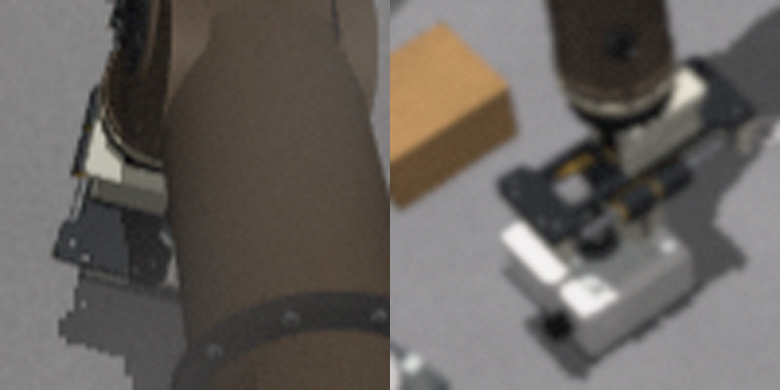

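The hand is beside the knob and clear of it. I'm easing in.

Request:
carry_out:
  steps: [0,-0.0022,-0.0097,0,0,0,-0.0045,-0.0195,0,0,0,-0.0067,-0.029,0,0,0,-0.009,-0.039,0,0,0,-0.009,-0.039,0,0]

```text
clock: 3.2
position: [0.6061, -0.184, 0.1417]
ee_rot: [-1.092, 1.376, -1.376]
force: [0.4, -0.2, -0.3]
width: 0.004
```

Request:
carry_out:
  steps: [0,-0.0022,-0.0097,0,0,0,-0.0045,-0.0195,0,0,0,-0.0067,-0.029,0,0,0,-0.0067,-0.029,0,0]

```text
clock: 3.6
position: [0.6055, -0.1869, 0.1418]
ee_rot: [-1.092, 1.375, -1.376]
force: [-0.4, -0.8, -0.0]
width: 0.009
```

Request:
carry_out:
  steps: [0,-0.0022,-0.0097,0,0,0,-0.0045,-0.0195,0,0,0,-0.0045,-0.0195,0,0]

```text
clock: 3.9
position: [0.605, -0.1889, 0.1417]
ee_rot: [-1.092, 1.375, -1.376]
force: [0.3, 0.4, 0.6]
width: 0.005
```

Request:
carry_out:
  steps: [0,-0.0022,-0.0097,0,0,0,-0.0045,-0.0195,0,0,0,-0.0045,-0.0195,0,0]

```text
clock: 4.2
position: [0.6046, -0.1906, 0.1417]
ee_rot: [-1.092, 1.375, -1.375]
force: [-0.2, 0.3, -0.4]
width: 0.006
```

Request:
carry_out:
  steps: [0,-0.0022,-0.0097,0,0,0,-0.0045,-0.0195,0,0,0,-0.0045,-0.0195,0,0]

```text
clock: 4.5
position: [0.6045, -0.1917, 0.1419]
ee_rot: [-1.092, 1.375, -1.374]
force: [1.0, 4.2, 1.8]
width: 0.004
```

Request:
carry_out:
  steps: [0,-0.0022,-0.0097,0,0,0,-0.0045,-0.0195,0,0,0,-0.0045,-0.0195,0,0]

```text
clock: 4.8
position: [0.6044, -0.1931, 0.1422]
ee_rot: [-1.091, 1.374, -1.374]
force: [1.1, 6.1, 3.3]
width: 0.003
```

Request:
carry_out:
  steps: [0,-0.0022,-0.0097,0,0,0,-0.0045,-0.0195,0,0,0,-0.0045,-0.0195,0,0]

```text
clock: 5.1
position: [0.6044, -0.1943, 0.1426]
ee_rot: [-1.09, 1.374, -1.373]
force: [0.6, 8.6, 4.2]
width: 0.008
```

Request:
carry_out:
  steps: [0,-0.0022,-0.0097,0,0,0,-0.0045,-0.0195,0,0,0,-0.0045,-0.0195,0,0]

```text
clock: 5.4
position: [0.6044, -0.1954, 0.1429]
ee_rot: [-1.09, 1.373, -1.372]
force: [1.7, 10.0, 6.1]
width: 0.004
```

Request:
carry_out:
  steps: [0,-0.0022,-0.0097,0,0,0,-0.0045,-0.0195,0,0,0,-0.0045,-0.0195,0,0]

```text
clock: 5.7
position: [0.6043, -0.1968, 0.1432]
ee_rot: [-1.089, 1.372, -1.372]
force: [1.6, 12.0, 7.9]
width: 0.003
```

Request:
carry_out:
  steps: [0,-0.0022,-0.0097,0.007,0,0,-0.0045,-0.0195,0.015,0,0,-0.0045,-0.0195,0.015,0]

```text
clock: 6.0
position: [0.6035, -0.1991, 0.1443]
ee_rot: [-1.09, 1.373, -1.372]
force: [1.9, 9.5, 4.7]
width: 0.005
```

Request:
carry_out:
  steps: [0,-0.0022,-0.0097,0.007,0,0,-0.0045,-0.0195,0.015,0,0,-0.0045,-0.0195,0.015,0]

```text
clock: 6.3
position: [0.6026, -0.2019, 0.1455]
ee_rot: [-1.09, 1.374, -1.373]
force: [2.2, 8.2, 5.6]
width: 0.004
```

Past the peak and fading, so I use 1 mm steps now.

Request:
carry_out:
  steps: [0,-0.0022,-0.0097,0.006,0,0,-0.0022,-0.0097,0.006,0,0,-0.0022,-0.0097,0.006,0]

```text
clock: 6.6
position: [0.6022, -0.2037, 0.1461]
ee_rot: [-1.091, 1.374, -1.374]
force: [0.7, 5.9, 5.0]
width: 0.005
```

Request:
carry_out:
  steps: [0,-0.0022,-0.0097,0.006,0,0,-0.0022,-0.0097,0.006,0,0,-0.0022,-0.0097,0.006,0]

```text
clock: 6.9
position: [0.601, -0.2066, 0.146]
ee_rot: [-1.093, 1.375, -1.376]
force: [0.4, 0.2, 1.1]
width: 0.006
```

Request:
carry_out:
  steps: [0,-0.0022,-0.0097,0,0,0,-0.0045,-0.0195,0,0,0,-0.0045,-0.0195,0,0]

```text
clock: 7.2
position: [0.6001, -0.209, 0.1456]
ee_rot: [-1.093, 1.376, -1.376]
force: [-0.3, -0.8, 1.0]
width: 0.008
```

Request:
carry_out:
  steps: [0,0.02,0.09,0,0,0,0.045,0.195,0,0,0,0.08,0.35,0,0,0,0.08,0.35,0,0,0,0.08,0.35,0.4,0,0,0.08,0.35,0.85,0,0,0.08,0.35,0.85,0]

```text
clock: 7.9
position: [0.612, -0.1729, 0.2375]
ee_rot: [-1.086, 1.367, -1.38]
force: [0.2, -0.1, -0.1]
width: 0.001
```

Request:
carry_out:
  steps: [0,-0.107,0.873,0,-0.05,0,-0.107,0.873,0,-0.05,0,-0.107,0.873,0,-0.05]

```text
clock: 8.2
position: [0.5975, -0.0781, 0.2314]
ee_rot: [-1.073, 1.399, -1.394]
force: [0.2, -0.0, -0.1]
width: 0.007
```

Request:
carry_out:
  steps: [0,-0.107,0.873,0,-0.05,0,-0.107,0.873,0,-0.05,0,-0.107,0.873,0,-0.05]

```text
clock: 8.5
position: [0.5864, 0.0087, 0.2313]
ee_rot: [-1.051, 1.427, -1.422]
force: [0.2, -0.1, -1.0]
width: 0.006
```

Request:
carry_out:
  steps: [0,-0.107,0.873,0,-0.05,0,-0.107,0.873,0,-0.05,0,-0.107,0.873,0,-0.05]

```text
clock: 8.8
position: [0.5753, 0.0955, 0.2312]
ee_rot: [-1.028, 1.455, -1.45]
force: [0.0, 0.3, -0.0]
width: 0.004
```

Request:
carry_out:
  steps: [0,-0.107,0.873,0,-0.05,0,-0.107,0.873,0,-0.05,0,-0.107,0.873,0,-0.05,0,-0.107,0.873,0,-0.05]

```text
clock: 9.2
position: [0.5658, 0.1762, 0.2307]
ee_rot: [-1.003, 1.485, -1.486]
force: [0.3, -0.2, -0.4]
width: 0.004
```

```bash
cat > chk.py <<'E'
from h import *
import sys
def chk(n,c,a,sg):
    c=np.array(c); ax=sg*np.array([np.cos(np.radians(a)),np.sin(np.radians(a))])
    for v in("top","scene"):
        for X in (np.load(v+"0.npz")["X"],pts(v)[2]):
            k=(X[...,2]>.15)&(X[...,2]<.185)&(np.linalg.norm(X[...,:2]-c,axis=-1)<.07)
            q=X[k]
            if len(q): al=(q[:,:2]-c)@ax; print(n,v,len(q),"along",al.min().round(4),al.mean().round(4),al.max().round(4),"z",q[:,2].max().round(3))
R=("R",(.591,-.2465),77,1); L=("L",(.597,.2528),68.2,-1)
for s in sys.argv[1]: chk(*(R if s=="R" else L))
E
python3 chk.py R; python3 -c "
from h import *
two((.591,-.2465),'pics/r2.png'); print(arm.observe()['position'])"
```

```text
R top 88 along 0.0149 0.0313 0.0454 z 0.17
R top 88 along -0.0074 0.006 0.0183 z 0.173
R scene 73 along 0.0193 0.0354 0.0489 z 0.175
R scene 84 along -0.0079 0.0094 0.0228 z 0.179
[0.56633892 0.1741682  0.2307319 ]
```

View pics/r2.png

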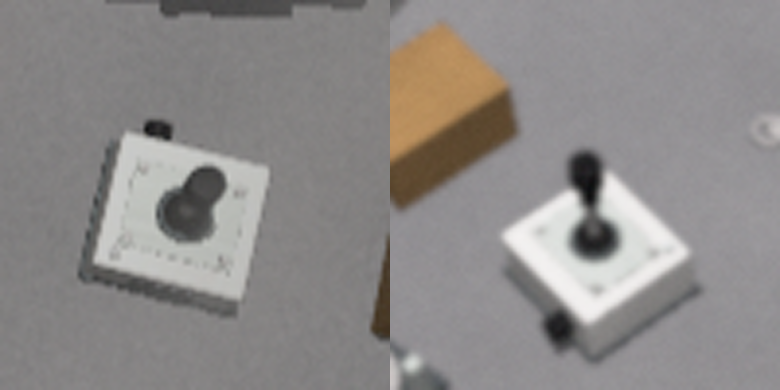

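The right lever's knob moved about 26 mm (≈0.26 rad), so it is in its click. Now the left one.

Request:
carry_out:
  steps: [0,0,0,-0.45,0,0,0,0,-0.9,0,0,0,0,-0.9,0,0,0.03,0.07,-0.9,0,0,0.05,0.125,-0.9,0,0,0.067,0.167,-0.9,0,0,0.078,0.195,-0.9,0,0,0.078,0.195,-0.9,0]

```text
clock: 10.2
position: [0.5741, 0.1965, 0.1419]
ee_rot: [-1.0, 1.486, -1.486]
force: [-0.4, -0.1, -0.3]
width: 0.004
```

Request:
carry_out:
  steps: [0,0.0037,0.0093,0,0,0,0.0074,0.0186,0,0,0,0.0074,0.0186,0,0]

```text
clock: 10.5
position: [0.5744, 0.1974, 0.1409]
ee_rot: [-1.002, 1.487, -1.487]
force: [0.5, 1.2, 0.5]
width: 0.007
```

Request:
carry_out:
  steps: [0,0.0037,0.0093,0,0,0,0.0074,0.0186,0,0,0,0.0074,0.0186,0,0]

```text
clock: 10.8
position: [0.5751, 0.1994, 0.1409]
ee_rot: [-1.002, 1.487, -1.487]
force: [-0.2, -0.6, 0.9]
width: 0.003
```

Request:
carry_out:
  steps: [0,0.0037,0.0093,0,0,0,0.0074,0.0186,0,0,0,0.0074,0.0186,0,0]

```text
clock: 11.1
position: [0.5757, 0.2004, 0.1409]
ee_rot: [-1.002, 1.487, -1.488]
force: [-1.8, -4.4, 2.2]
width: 0.004
```

Request:
carry_out:
  steps: [0,0.0037,0.0093,0.006,0,0,0.0074,0.0186,0.012,0,0,0.0074,0.0186,0.012,0]

```text
clock: 11.4
position: [0.5763, 0.2022, 0.1419]
ee_rot: [-1.003, 1.487, -1.488]
force: [-2.8, -4.9, -0.8]
width: 0.009
```

Request:
carry_out:
  steps: [0,0.0037,0.0093,0.006,0,0,0.0074,0.0186,0.012,0,0,0.0074,0.0186,0.012,0]

```text
clock: 11.7
position: [0.5767, 0.2036, 0.1426]
ee_rot: [-1.004, 1.488, -1.489]
force: [-2.4, -5.7, -0.9]
width: 0.007
```

Request:
carry_out:
  steps: [0,0.0037,0.0093,0.006,0,0,0.0074,0.0186,0.012,0,0,0.0074,0.0186,0.012,0]

```text
clock: 12.0
position: [0.5772, 0.2051, 0.1435]
ee_rot: [-1.005, 1.488, -1.489]
force: [-1.3, -6.5, -2.7]
width: 0.005
```

Request:
carry_out:
  steps: [0,0.0037,0.0093,0.006,0,0,0.0074,0.0186,0.012,0,0,0.0074,0.0186,0.012,0]

```text
clock: 12.3
position: [0.5778, 0.2067, 0.1444]
ee_rot: [-1.005, 1.488, -1.489]
force: [-3.0, -7.5, -4.5]
width: 0.007
```

Request:
carry_out:
  steps: [0,0.0037,0.0093,0.002,0,0,0.0074,0.0186,0.004,0,0,0.0074,0.0186,0.004,0]

```text
clock: 12.6
position: [0.5786, 0.2087, 0.145]
ee_rot: [-1.005, 1.488, -1.489]
force: [-2.7, -6.7, -2.8]
width: 0.004
```

Request:
carry_out:
  steps: [0,0.0037,0.0093,0.002,0,0,0.0074,0.0186,0.004,0,0,0.0074,0.0186,0.004,0]

```text
clock: 12.9
position: [0.5798, 0.2113, 0.1459]
ee_rot: [-1.004, 1.488, -1.488]
force: [-2.3, -4.4, -0.3]
width: 0.002
```

Request:
carry_out:
  steps: [0,0.0037,0.0093,0,0,0,0.0037,0.0093,0,0,0,0.0037,0.0093,0,0]

```text
clock: 13.2
position: [0.5807, 0.2135, 0.1465]
ee_rot: [-1.001, 1.487, -1.487]
force: [-0.2, -2.6, -0.5]
width: 0.005
```

Request:
carry_out:
  steps: [0,0.0037,0.0093,0,0,0,0.0037,0.0093,0,0,0,0.0037,0.0093,0,0]

```text
clock: 13.5
position: [0.5812, 0.2152, 0.1468]
ee_rot: [-1.001, 1.487, -1.486]
force: [0.4, -0.9, 1.1]
width: 0.003
```

Request:
carry_out:
  steps: [0,0.0037,0.0093,0,0,0,0.0037,0.0093,0,0,0,0.0037,0.0093,0,0]

```text
clock: 13.8
position: [0.5814, 0.2153, 0.1465]
ee_rot: [-1.002, 1.487, -1.487]
force: [0.3, -0.8, -0.1]
width: 0.002
```

Request:
carry_out:
  steps: [0,0.0037,0.0093,0,0,0,0.0037,0.0093,0,0,0,0.0037,0.0093,0,0]

```text
clock: 14.1
position: [0.5817, 0.2161, 0.1465]
ee_rot: [-1.002, 1.487, -1.487]
force: [-0.2, -0.1, 0.2]
width: 0.001
```

Request:
carry_out:
  steps: [0,-0.035,-0.09,0,0,0,-0.07,-0.18,0,0,0,-0.13,-0.325,0,0,0,-0.13,-0.325,0,0,0,-0.13,-0.325,0.4,0,0,-0.13,-0.325,0.85,0,0,-0.13,-0.325,0.85,0]

```text
clock: 14.8
position: [0.5715, 0.1851, 0.2379]
ee_rot: [-0.991, 1.483, -1.487]
force: [0.4, -0.4, 0.4]
width: 0.005
```

Request:
carry_out:
  steps: [0,0,-0.5,0,0,0,0,-1,0,0,0,0,-1,0,0,0,0,-1,0,0]

```text
clock: 15.2
position: [0.5688, 0.0818, 0.2314]
ee_rot: [-0.999, 1.489, -1.49]
force: [0.3, 0.6, -0.1]
width: 0.002
```

Request:
carry_out:
  steps: [0,-0.3,-0.4,0.3,0,0,-0.6,-0.8,0.3,0,0,-0.6,-0.8,0.3,0,0,-0.6,-0.8,0.3,0]

```text
clock: 15.6
position: [0.5083, 0.0033, 0.2619]
ee_rot: [-1.0, 1.487, -1.488]
force: [0.8, 0.0, -0.0]
width: 0.004
```

```bash
python3 chk.py LR; python3 -c "
from h import *
two((.597,.2528),'pics/l2.png'); s=arm.observe(); print(s['position'],s['force'],s['dq'],s['clock'])
im=get_image('scene')[0]; cv2.imwrite('pics/end.png',im[...,::-1])"
```

```text
L top 84 along 0.0166 0.0336 0.0466 z 0.169
L top 91 along -0.0082 0.0077 0.0209 z 0.175
L scene 99 along 0.012 0.0274 0.0457 z 0.173
L scene 103 along -0.0101 0.0015 0.0174 z 0.177
R top 88 along 0.0149 0.0313 0.0454 z 0.17
R top 87 along -0.0087 0.0058 0.0183 z 0.175
R scene 73 along 0.0193 0.0354 0.0489 z 0.175
R scene 86 along -0.0104 0.0091 0.025 z 0.178
[0.50916017 0.00502187 0.26117402] [ 0.33406821 -0.43112224 -0.21688012] [ 0.00401706 -0.00384007  0.00493085  0.00234774 -0.00018568  0.00042882
  0.00275702] 15.9
```

View pics/l2.png

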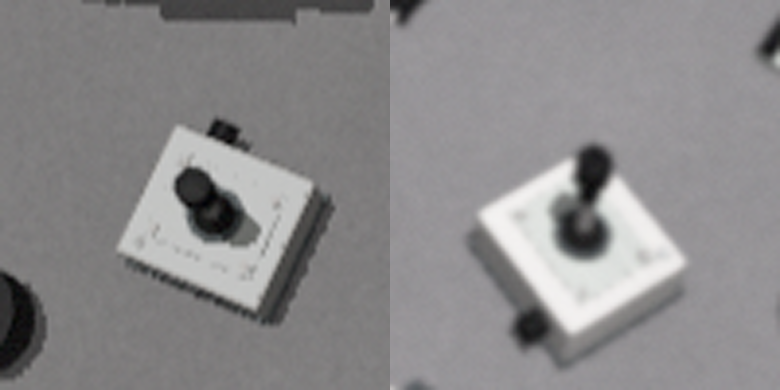

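View pics/end.png

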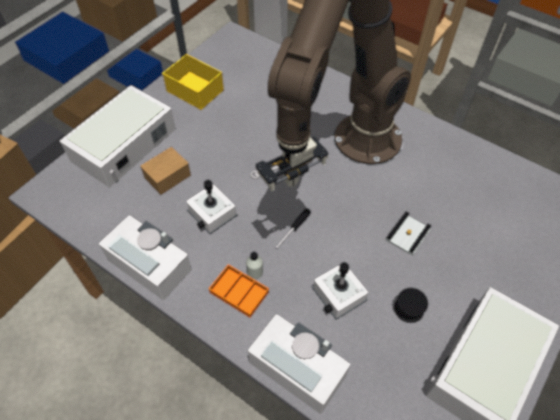

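Both knobs moved about 26 mm to their clicks. In the end picture the bottle, driver, spanner and other things are where they were, and the hand is clear.

```bash
python3 -c "
from cell import arm
print(arm.sign_off())"
```

```text
the job is handed in; nothing more can be done
None
```

Both levers look to be in their centre off clicks, and I handed the job in at about 16 s. The hand-in gave no verdict.

- **How:** I pushed each knob with the shut fingers in 1–2 mm steps until the resistance faded to nothing and the lever ran ahead. I then went 1–2 mm further, felt no force, and backed off.
- **Force:** The highest reading was about 14 N on the right-hand box and about 9 N on the left. These are readings at the end of each move, so a brief higher peak in between would not have shown.
- **Lever travel:** Each knob moved about 25–26 mm, or 0.26–0.27 rad, which matches the throw from stop to click. The right lever had not shifted when I checked it again later. The camera measures this to only a few mm, about 0.03 rad, so the 0.04 rad limit rests mainly on the feel of each lever dropping in.
- **Rest of the bench:** By eye in the last picture, the other things are where they were. The hand is clear at z = 0.26 m with no force on it.

No check failed, though the two camera views differed by 3–6 mm on where each knob sits. I did not work out which box is a and which is b; each lever was simply moved away from the side it was thrown to.

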